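Pin the cap tin to its base, fit its nested lids, lift off the outer cover alone

ROBOT

A 6-joint arm with a two-finger parallel gripper is mounted at the origin on the work surface. World frame = base frame: x ahead of the robot, y to its left, z up, the work surface at z = 0. Lengths are in mm, angles in rad, forces in N, time in s.
With the tool pointing down it reaches from about 275 to 750 mm from the base axis. Payload 10.2 kg.
Tool frame: the origin (TCP) lies at the very end of the fingers, on their centre line; the grasp point (between the pads) lies 19 mm behind it; z points along the fingers, y is the line along which they close (so a half turn about z gives the same grasp; the last joint's range is limited). The gripper opens to 85 mm and grips with 20 to 120 N. Pads are 22 mm wide; open, the fingers measure 114 mm over their backs; the gripper's body (76 mm by 85 mm) begins 54 mm behind the grasp point. The pads swing forward as they close: fully open they stand 13 mm farther back than shut.
Start: joints at [-1.359, 0.313, 1.498, -0, 1.331, -0.223], TCP at [221.134, -476.163, 231.294] pointing down, gripper open.
Joint ranges: [-2.94, 2.94], [-0.97, 2.17], [0.19, 2.56], [-1.23, 4.37], [0.02, 3.11], [-2.88, 2.88]. Speed limits (rad/s): [2.39, 2.39, 3.01, 3.14, 3.14, 3.14].

INTERFACE

Orientations are given as a unit quaternion [w, x, y, z].
In Python, from rig import * gives the robot as it stands. The module is installed in compiled form; this text tells all that it offers.
- The arm moves only by the shell command python3 -m crank 'ROWS' [FORCE]. ROWS is JSON, a list that holds one entry, the list of rows, each a list of 7 numbers: the shift along the tool's x, y, z in units of 25 mm (1.0 is 25 mm), then the turn, a rotation vector about the tool's x, y, z in units of 8 degrees (1.0 is 8 degrees), then the finger opening in mm, from 0 to 85.4. A call has exactly 8 rows; each row shifts and turns the commanded pose from where the row before left it, along the tool's axes as they then stand; what a row does not reach is not made up. A row lasts 1/10 s, in which the tool goes at most 50 mm and 8.59 degrees, less where a joint would pass 70% of its speed; a pose out of reach is approached as far as the arm can. A call is refused whole if a number of a shift passes 1 or a number of a turn 1, either way. A call with a gripper value outside its range is refused whole. The fingers move at their own pace and stop on an object; FORCE is the grip in N (left out, the last holds). Time passes only in rows, so rows that do not move let the fingers close, or fill a call up. It gives the time, the measured TCP pose, the force, the opening and the grip force at its end, in the units of the state.
- sense(): the state, without advancing time (a new reading comes with each control period).
- capture(name): name is "side" or "top" or "wrist"; returns the picture (480x640x3 uint8, blue, green, red); there is no depth.
- camera_model(name): a dict with "fx", "fy", "cx", "cy" (pixels), "world_from_camera" (4x4, takes a point from camera to world coordinates); the wrist camera has in their place "T_tool_cam" (4x4, takes a point from camera to tool coordinates, whose origin is the TCP and whose axes are the flange's). Camera axes: x right, y up, looking along -z (the intrinsics and any distortion apply to the point x, -y, -z); pixel columns grow to the right and rows downward; lengths in mm; the calibration is good to about 2 mm. A picture is of the moment at which its call begins: read the wrist's pose just before it. camera_model takes no time and is no camera call.
- finish_job(): hands the job in; it is judged then, once.
The state is a dict: "time_s": time; "joints": joint angles; "dq": joint speeds; "tau": joint torques, N m; "eef_pos": TCP position; "ee_rot": TCP orientation; "force": force on the tool from outside, world axes, zero at the start; "wrist_torque": the same for the moment, N m; "grip_width": opening from 0.0 (shut) to 1.0 (fully open); "grip_force": force on a finger pad.
Only numpy, scipy, OpenCV 4.12 (cv2) and the standard library are available. Lean on these libraries where they do the work, as an engineer would, in place of code of your own. Each camera call takes 0.05 s, during which the arm holds its last target. There are 200 camera calls.

TASK

The emptied cap-collecting tin is back on its base plate in the returns cabinet: first lock it there by taking the headed pin out of its parking socket and pushing it down through the fork and the tin's lug until its head seats on the fork. Then take up the two nested lids together by the inner lid's orange knob, lower them gently onto the tin until both are fully down, let go, and lift the outer cover off on its own by its black collar, with the inner lid staying seated and undisturbed in the mouth, ready for caps. Finish while still holding the cover, still and level over the tin with its rim clear above the orange knob, and leave the tin upright on its base and everything else in the cabinet where it is.

Things in the scene. Friction and masses are not known exactly. Their poses are not given: they have to be found in the camera images.
- base: grey steel base plate screwed to the shelf, 168 x 185 x 6 mm, fixed; origin on its underside (z = 0), below the tin's axis; z up. The steel fork stands on it towards -y, the black parking socket (26 mm square, 44 mm tall) beside the fork towards -x. Two guide cheeks, up to 20 mm high, flank the tin's foot at x = +-62 mm
- fork_hole (a point): centre of the hole in the top face of the fork's upper tine: at (0, -80, 46) mm in the base's frame, 25 mm from the tin's wall; axes as the base's. The fork: two level tines, 32 mm wide (along x), 6 mm thick, 10 mm apart, from y = -62 to -115 mm, joined at the outer end, with 12 mm holes on one vertical axis
- socket_hole (a point): centre of the 12 mm hole in the parking socket's top face: at (-68, -80, 44) mm in the base's frame. The pin stands in it at the start, head resting on the socket
- pin: loose steel clevis pin, upright, 60 g; origin at its lower tip, z up. Shank 9 mm in diameter, 36 mm long, the last 8 mm tapered to 4 mm; then a flange 24 mm in diameter, 3 mm thick (its underside seats), then the yellow knob to grip, 18 mm in diameter, 39 to 61 mm above the origin. 1.5 mm play in the holes; it slides down by its own weight. Seated, its tip is 10 mm above the shelf
- tin: blue steel tin, open at the top, loose, about 0.5 kg, outer radius 55 mm, mouth radius 52 mm, 95 mm tall; origin at the centre of its underside, z up, standing on the base plate 6 mm above the shelf. A steel lug (28 mm wide, 6 mm thick) sticks out to its -y, 26 to 32 mm above its origin, between the fork's tines, its 12 mm hole in line with theirs at the start
- tin_mouth (a point): centre of the tin's mouth, level with its rim, 101 mm above the shelf
- cover: outer lid: round aluminium cover, 129 mm over its rolled rim, loose, about 0.22 kg; origin on its axis in the plane of its lower rim, z up. Skirt inner radius 60 mm, 20 mm deep; flat top from 20 to 24 mm with a central hole of radius 17 mm. At the start it stands on the shelf on its skirt, the inner lid inside. Fully down on the tin its rim is 16 mm below the tin's rim
- collar (a point): centre of the top of the black collar round the cover's hole, 40 mm above the cover's rim. Collar: outer diameter 52 mm, 16 mm tall, to be gripped from above with the orange knob standing between the fingers. The knob rises 22 mm above it when nested on the shelf, 24 mm when the cover rests on the inner lid
- inner_lid: inner lid: white plug lid with a posting slot, loose, about 0.16 kg, nested in the cover at the start; origin on its axis at the plug's bottom, z up. Plug radius 49 mm, tapered to 45 mm below, 14 mm deep; flange radius 55 mm, 14 to 18 mm up. The flange lands on the tin's rim (origin then 14 mm below the rim) and the cover's top lies on the flange, so lifting it lifts the cover too after 2 mm
- knob_top (a point): centre of the top of the inner lid's orange knob, 62 mm above the inner lid's origin. Knob 22 mm in diameter, 26 mm tall, on a thin neck; below, an orange boss of radius 15 mm centres the cover's hole (2 mm play)
- can1: bystander: crushed red drinks can upright in the first slot of the clear acrylic rack, about 78 x 30 x 112 mm, origin at its underside
- can2: bystander: crushed bare aluminium can upright in the rack's middle slot, same size
- can3: bystander: crushed green can upright in the rack's third slot, same size
- soju: bystander: green glass bottle standing on the shelf, 65 mm in diameter, 215 mm tall, origin at its underside
- egg_carton: bystander: transparent carton with ten eggs, 105 x 240 x 66 mm, origin at its underside, at the far side
- red_cap: bystander: red plastic bottle cap, 30 mm in diameter, 15 mm tall, lying on the shelf, origin at its underside
- tuna_can: bystander: steel tuna can, 74 mm in diameter, 33 mm tall, lying on the shelf, origin at its underside
Mind the look-alikes: they are no part of the job. Several things have the shape of the tin; the one meant has the colours described above.

How it is judged:
By the outcome, as a careful person would: the job done as asked, in the order asked, and still so for the second after the job is handed in, while the arm keeps its last pose, push and grip.
It also fails if it takes over 64 s, if anything falls off the work surface, if the arm or the gripper's body presses on something with over 40 N, if the wrist force passes 120 N, or if a joint passes its speed limit or range.

## Working session

There is one attempt and no reset: what is moved stays moved. The work goes in short steps, Python scripts to look and compute and a shell command to move; the robot and the scene stay as the last step left them, time stands still between calls to the robot, and variables do not carry over. Pictures are saved under pics/ and viewed, at most 13 in all, crops included, and the job is handed in when it is done.

```bash
mkdir -p pics; python3 - <<'E'
from rig import *
import cv2,numpy as np
print(sense())
for n in("side","top","wrist"):
    m=camera_model(n);print(n,m)
    cv2.imwrite(f"pics/{n}0.png",capture(n))
E
```

```text
{'time_s': 0.0, 'joints': array([-1.35941206e+00,  3.13422164e-01,  1.49842149e+00, -2.86591174e-06,
        1.33098804e+00, -2.23399520e-01]), 'dq': array([ 9.55421712e-05,  3.10307109e-04,  4.18049018e-04, -9.27194868e-04,
       -1.83784359e-04, -1.87474526e-04]), 'tau': array([-2.59785345e-03, -4.12266612e+01, -2.59745049e+01, -3.30396506e-04,
        4.21993987e-03,  4.40717798e-06]), 'eef_pos': array([ 221.07246414, -475.91020413,  230.75518536]), 'ee_rot': array([-6.19519944e-04,  9.76463034e-01,  2.15683933e-01,  2.33012400e-06]), 'force': array([-0.31583936,  0.69240396, -0.38989301]), 'wrist_torque': array([-0.02613924,  0.00690518,  0.0123291 ]), 'grip_force': 0.0, 'grip_width': 1.0051228158052243}
side {'fx': 541.1907394011118, 'fy': 541.1907394011118, 'cx': 327.43831534157755, 'cy': 236.83197513124864, 'world_from_camera': array([[-8.55659558e-01,  3.72954505e-01, -3.58819813e-01,
         2.68159342e+01],
       [-5.17492644e-01, -6.07269601e-01,  6.02847407e-01,
         8.38389369e+02],
       [ 6.93429132e-03,  7.01518759e-01,  7.12617251e-01,
         1.04334126e+03
[... 325 characters left out ...]
, -7.59033816e-03,  4.55899040e-03,
         1.76467981e+01],
       [ 3.46847315e-03,  1.37944013e-01,  9.90433955e-01,
         1.67321483e+03],
       [ 0.00000000e+00,  0.00000000e+00,  0.00000000e+00,
         1.00000000e+00]])}
wrist {'fx': 355.67873591294057, 'fy': 355.67873591294057, 'cx': 323.63194529007853, 'cy': 238.30652882748518, 'T_tool_cam': array([[ 3.75392416e-04,  9.60484179e-01,  2.78334333e-01,
         7.06151069e+01],
       [ 9.99999922e-01, -3.26975409e-04, -2.20374106e-04,
         8.99737898e-01],
       [-1.20657360e-04,  2.78334394e-01, -9.60484227e-01,
        -1.43494333e+02],
       [ 0.00000000e+00,  0.00000000e+00,  0.00000000e+00,
         1.00000000e+00]])}
```

View pics/side0.png

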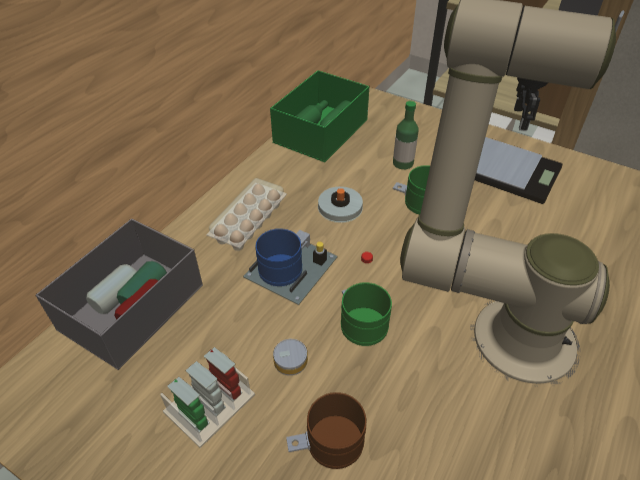

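View pics/top0.png

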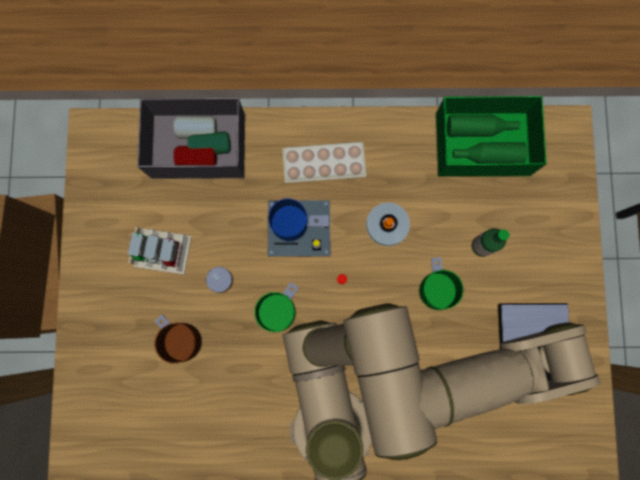

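The side view shows the blue tin at (279,257) on its base plate, with the fork at (300,240), the yellow pin at (320,247) and the nested lids at (341,202). In the top view these are at (289,219), (318,220), (316,243) and (388,223).

Tin candidates in the top view are blue (289,219), green (276,312), green (440,290) and brown (178,342). Only the blue one matches the description, and it is the only one on the base plate. I'll confirm with a crop.

```bash
cat > h.py <<'E'
from rig import *
import cv2,numpy as np
from scipy.spatial.transform import Rotation as R
def T(name,s=None):
    m=camera_model(name)
    if name!="wrist": return m,np.array(m["world_from_camera"])
    s=s or sense();W=np.eye(4);W[:3,:3]=R.from_quat(np.roll(s["ee_rot"],-1)).as_matrix();W[:3,3]=s["eef_pos"]
    return m,W@m["T_tool_cam"]
def ray(mt,uv):
    m,W=mt;d=W[:3,:3]@np.array([(uv[0]-m["cx"])/m["fx"],-(uv[1]-m["cy"])/m["fy"],-1]);return W[:3,3],d
def onz(mt,uv,z):
    o,d=ray(mt,uv);return o+d*(z-o[2])/d[2]
def tri(a,b):
    (o,d),(p,e)=a,b
    t=np.linalg.lstsq(np.c_[d,-e],p-o,rcond=None)[0];x,y=o+d*t[0],p+e*t[1];return (x+y)/2,np.linalg.norm(x-y)
def proj(mt,P):
    m,W=mt;c=np.linalg.inv(W)@np.r_[P,1];return np.array([m["cx"]-m["fx"]*c[0]/c[2],m["cy"]+m["fy"]*c[1]/c[2]])
COL={"yellow":((22,120,90),(35,255,255)),"orange":((5,170,120),(16,255,255)),"blue":((108,120,40),(125,255,255))}
def mask(img,c): return cv2.inRange(cv2.cvtColor(img,cv2.COLOR_BGR2HSV),*map(np.array,COL[c]))
def blobs(img,c,roi=None,amin=8):
    k=mask(img,c)
    if roi: q=np.zeros_like(k);x,y,X,Y=roi;q[y:Y,x:X]=k[y:Y,x:X];k=q
    n,l,st,ce=cv2.connectedComponentsWithStats(k)
    return sorted([(int(st[i,4]),ce[i].round(1).tolist(),st[i,:4].tolist()) for i in range(1,n) if st[i,4]>=amin],reverse=True)[:4]
E
python3 - <<'E'
from h import *
s,t=cv2.imread("pics/side0.png"),cv2.imread("pics/top0.png")
S,Tt=T("side"),T("top")
rs,rt=(220,160,380,300),(250,180,420,260)
for c in COL:
    a,b=blobs(s,c,rs),blobs(t,c,rt);print(c,a,b)
    if a and b: print(tri(ray(S,a[0][1]),ray(Tt,b[0][1])))
a=cv2.resize(s[170:310,230:380],None,fx=4,fy=4,interpolation=3);cv2.imwrite("pics/crop1.png",a)
E
```

```text
yellow [(58, [319.3, 246.3], [316, 242, 7, 10])] [(37, [315.9, 242.5], [313, 240, 7, 6])]
(array([523.28688915,  43.96035135,  57.82615129]), np.float64(0.1856175915332063))
orange [(31, [340.3, 191.4], [337, 189, 7, 6])] [(71, [388.3, 222.6], [384, 218, 10, 10])]
(array([ 580.54811686, -162.85964416,   61.46422176]), np.float64(3.723153098815748))
blue [(252, [278.6, 254.4], [256, 233, 45, 30]), (65, [285.4, 280.4], [269, 271, 32, 14]), (52, [281.0, 267.3], [267, 264, 25, 6]), (14, [296.3, 260.4], [293, 255, 8, 10])] [(1213, [288.0, 219.5], [269, 199, 39, 42])]
(array([590.48812781, 123.73150439,  63.15539092]), np.float64(1.8037899534238337))
```

View pics/crop1.png

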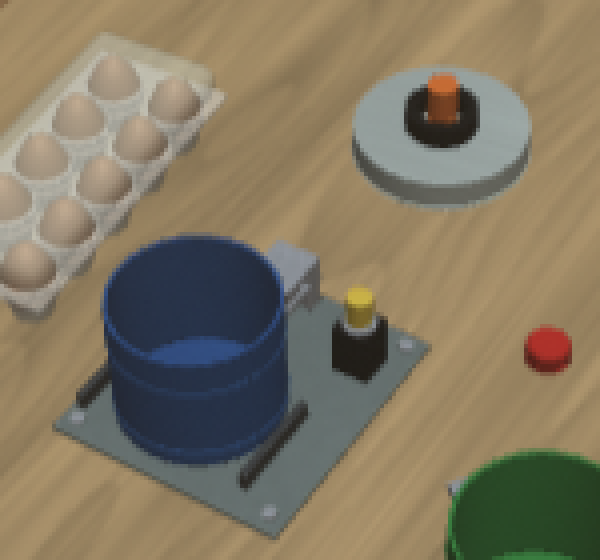

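The crop confirms the target: the blue tin on the plate, with the fork behind it at crop (290,275), the yellow-headed pin in the black socket at (358,320), and the orange knob with its black collar at (443,110). The measured pin-knob height of 57.8 mm fits the expected 58. Now I'll move over the pin and turn the tool so the fingers close along the base's x.

```bash
python3 -m crank '[[[1,-0.69,0,0,0,0,85],[1,-0.69,0,0,0,0,85],[1,-0.69,0,0,0,0,85],[1,-0.69,0,0,0,0,85],[1,-0.69,0,0,0,0,85],[1,-0.69,0,0,0,0,85],[1,-0.69,0,0,0,0,85],[1,-0.69,0,0,0,0,85]]]' 20
python3 -m crank '[[[1,-0.69,0,0,0,0,60],[1,-0.69,0,0,0,0,60],[1,-0.69,0,0,0,0,60],[1,-0.69,0,0,0,0,60],[1,-0.69,0,0,0,0,60],[1,-0.69,0,0,0,0,60],[1,-0.69,0,0,0,0,60],[1,-0.69,0,0,0,0,60]]]'
python3 -m crank '[[[0,0,0,0,0,-1,40],[0,0,0,0,0,-1,40],[0,0,0,0,0,-1,40],[0,0,0,0,0,-1,40],[0,0,0,0,0,-1,40],[0,0,0,0,0,-1,40],[0,0,0,0,0,-1,40],[0,0,0,0,0,-1,40]]]'
```

```text
time_s: 0.95
eef_pos: [344.8, -265.6, 231.2]
ee_rot: [-0.0, 0.976, 0.216, -0.0]
force: [0.9, 0.3, -0.2]
grip_width: 0.997
grip_force: 0.0
time_s: 1.75
eef_pos: [468.1, -56.1, 231.2]
ee_rot: [-0.0, 0.976, 0.216, -0.0]
force: [0.2, -0.2, 0.4]
grip_width: 0.704
grip_force: 0.0
time_s: 2.55
eef_pos: [467.6, -57.3, 231.1]
ee_rot: [-0.0, 0.712, 0.702, -0.0]
force: [0.1, -0.2, 0.1]
grip_width: 0.463
grip_force: 0.0
```

```bash
python3 -m crank '[[[0.7,0.4,0.3,0,0,0,40],[0.7,0.4,0.3,0,0,0,40],[0.7,0.4,0.3,0,0,0,40],[0.7,0.4,0.3,0,0,0,40],[0.7,0.4,0.3,0,0,0,40],[0.5,0.2,0.3,0,0,0,40],[0,0,0,0,0,0,40],[0,0,0,0,0,0,40]]]'
python3 - <<'E'
from h import *
s=sense();i=capture("wrist");cv2.imwrite("pics/w1.png",i);W=T("wrist",s)
np.savez("w1.npz",W=W[1])
print(s["eef_pos"],s["ee_rot"],s["joints"])
b=blobs(i,"yellow");print(b);print(onz(W,b[0][1],65))
E
```

```text
time_s: 3.35
eef_pos: [524.3, 41.3, 186.3]
ee_rot: [-0.0, 0.714, 0.7, -0.0]
force: [-0.6, 0.3, 0.3]
grip_width: 0.466
grip_force: 0.0
[524.32214758  41.31324053 186.29639383] [-7.94609414e-05  7.13684530e-01  7.00467234e-01 -1.97438617e-04] [-1.44228051e-01  3.54249038e-01  1.56214590e+00 -2.31657871e-04
  1.22556333e+00 -1.25457262e-01]
[(494, [321.3, 226.0], [310, 213, 23, 27])]
[522.91665497  44.22481855  65.        ]
```

View pics/w1.png

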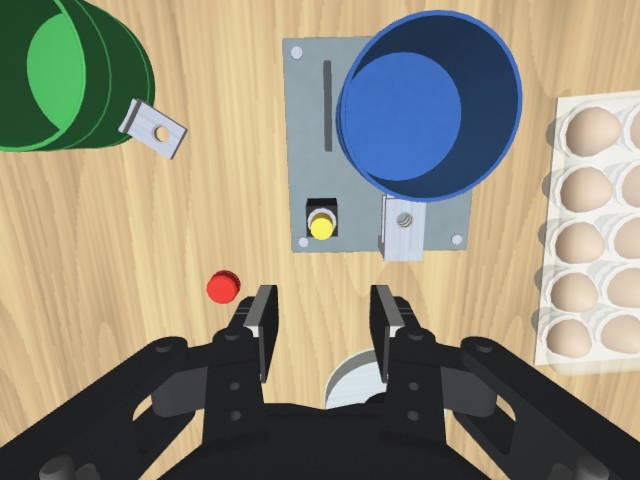

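The wrist view shows the pin's yellow knob at (321,227), the fork hole at (404,220), the tin mouth at (430,105) and the plate nearly square to the picture. Next I'll measure the fork hole and the plate yaw precisely.

```bash
python3 - <<'E'
from h import *
i=cv2.imread("pics/w1.png");W=(camera_model("wrist"),np.load("w1.npz")["W"])
g=cv2.cvtColor(i,cv2.COLOR_BGR2GRAY)
k=(g[208:232,394:416]<150).astype(np.uint8)
n,l,st,ce=cv2.connectedComponentsWithStats(k)
for j in range(1,n): print(st[j],ce[j]+[394,208])
h=max(range(1,n),key=lambda j:st[j,4]);x,y,w,hh,_=st[h]
hole=onz(W,(394+x+(w-1)/2,208+y+(hh-1)/2),46);print("hole",hole)
pin=onz(W,(321,239-11.5),69);print("pin",pin, hole-pin)
# plate corners: grey-blue mask
hsv=cv2.cvtColor(i,cv2.COLOR_BGR2HSV)
# blue rim: ellipse of outer silhouette top part at z=101
m=mask(i,"blue");c=max(cv2.findContours(m,0,1)[0],key=cv2.contourArea)
# rim fit on plane z=101: points from hull on the right/top side
P=np.array([onz(W,p[0],101)[:2] for p in cv2.convexHull(c)])
A=np.c_[2*P,np.ones(len(P))]
w=np.ones(len(P),bool)
for _ in range(6):
    s=np.linalg.lstsq(A[w],(P[w]**2).sum(1),rcond=None)[0];r=np.sqrt(s[2]+s[0]**2+s[1]**2)
    d=abs(np.hypot(*(P-s[:2]).T)-r);w=d<max(1.0,np.median(d)*1.5)
print("tin",s[:2],r,w.sum(),len(P))
for uv in [(296.5,52.5),(457,239.5),(303.5,242.5)]: print(onz(W,uv,6.5))
print(onz(W,(223,290),8))
E
```

```text
[ 4  6 14 13 68] [405.39705882 220.70588235]
hole [590.90044427  43.22894235  46.        ]
pin [522.71115381  44.07126275  69.        ] [ 68.18929047  -0.8423204  -23.        ]
tin [590.9051659  123.24825342] 54.74586587735729 54 65
[504.84195358 176.75473848   6.5       ]
[650.5353912   13.87632237   6.5       ]
[505.03024822  13.57723331   6.5       ]
[424.3018784  -33.30915275   8.        ]
```

Everything agrees: hole to tin axis is 80.0 mm, pin to hole is 68.2 mm and the yaw is about 0. I'll descend on the pin with a 1° yaw trim.

```bash
python3 -m crank '[[[0.09,-0.06,0.8,0,0,-0.13,40],[0,0,1,0,0,0,40],[0,0,1,0,0,0,40],[0,0,1,0,0,0,40],[0,0,0.9,0,0,0,40],[0,0,0.5,0,0,0,40],[0,0,0.27,0,0,0,40],[0,0,0,0,0,0,40]]]' 40
python3 -m crank '[[[0,0,0,0,0,0,12],[0,0,0,0,0,0,12],[0,0,0,0,0,0,12],[0,0,0,0,0,0,12],[0,0,0,0,0,0,12],[0,0,0,0,0,0,12],[0,0,0,0,0,0,12],[0,0,0,0,0,0,12]]]' 40
```

```text
time_s: 4.2
eef_pos: [523.1, 43.6, 49.6]
ee_rot: [-0.0, 0.708, 0.707, -0.0]
force: [0.2, -0.7, -0.2]
grip_width: 0.47
grip_force: 0.0
time_s: 5.0
eef_pos: [523.7, 43.7, 50.7]
ee_rot: [0.001, 0.707, 0.707, 0.001]
force: [-1.0, -0.5, 7.3]
grip_width: 0.192
grip_force: 39.1
```

```bash
python3 -m crank '[[[0,0,-0.1,0,0,0,12],[0,0,-0.3,0,0,0,12],[0,0,-0.4,0,0,0,12],[0,0,-0.5,0,0,0,12],[0,0,-0.5,0,0,0,12],[0,0,-0.5,0,0,0,12],[0,0,-0.1,0,0,0,12],[0,0,0,0,0,0,12]]]'
python3 - <<'E'
from h import *
s=sense();i=capture("wrist");W=T("wrist",s);np.savez("w2.npz",W=W[1])
c=i[150:450,200:480];cv2.imwrite("pics/w2.png",cv2.resize(c,None,fx=2,fy=2));cv2.imwrite("pics/w2full.png",i)
print(s["eef_pos"],s["grip_width"],s["force"])
sd=capture("side");b=blobs(sd,"yellow",(220,160,380,300));print(b, onz(T("side"),b[0][1],s["eef_pos"][2]+9) if b else 0)
E
```

```text
time_s: 5.8
eef_pos: [523.3, 43.8, 110.1]
ee_rot: [0.0, 0.707, 0.707, 0.0]
force: [0.2, 0.4, -1.0]
grip_width: 0.193
grip_force: 39.0
[523.25744709  43.84152945 110.05238067] 0.19266206986739096 [ 0.17054898  0.37062459 -1.04159763]
[(38, [317.6, 229.5], [316, 225, 4, 10])] [525.50925304  47.59985828 119.05238067]
```

View pics/w2.png

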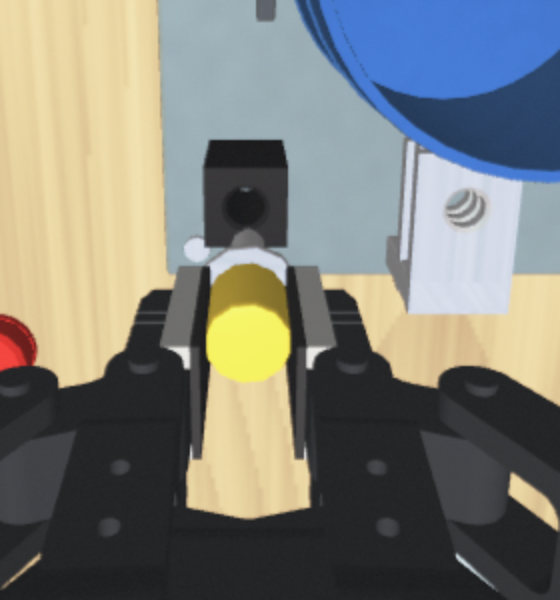

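The pin is held upright at crop (248,330). The socket hole is now visible at about (322,252) and the fork hole at about (433,254) in full-picture pixels.

```bash
python3 - <<'E'
from h import *
i=cv2.imread("pics/w2full.png");W=(camera_model("wrist"),np.load("w2.npz")["W"])
g=cv2.cvtColor(i,cv2.COLOR_BGR2GRAY)
for nm,(x0,y0,x1,y1),th,z in(("sock",(306,236,340,270),25,44),("fork",(418,238,448,270),165,46)):
    k=(g[y0:y1,x0:x1]<th).astype(np.uint8)
    k=cv2.morphologyEx(k,3,np.ones((5,5)))
    n,l,st,ce=cv2.connectedComponentsWithStats(k)
    j=1+np.argmax(st[1:,4]);x,y,w,h,a=st[j];c=(x0+x+(w-1)/2,y0+y+(h-1)/2);print(nm,c,w,h,a,onz(W,c,z))
m=mask(i,"yellow");ys,xs=np.nonzero(m);print(xs.min(),xs.max(),ys.min(),ys.max())
# bright top disc
v=cv2.cvtColor(i,cv2.COLOR_BGR2HSV)[...,2];b=((v>225)&(m>0)).astype(np.uint8);ys,xs=np.nonzero(b);c=((xs.min()+xs.max())/2,(ys.min()+ys.max())/2);print(c,xs.min(),xs.max(),ys.min(),ys.max(),onz(W,c,128.4))
E
```

```text
Traceback (most recent call last):
ValueError: attempt to get argmax of an empty sequence
```

```bash
python3 - <<'E'
from h import *
i=cv2.imread("pics/w2full.png");W=(camera_model("wrist"),np.load("w2.npz")["W"])
g=cv2.cvtColor(i,cv2.COLOR_BGR2GRAY)
print(g[253,300:346].tolist());print(g[236:270,322].tolist());print(g[254,418:450].tolist());print(g[236:272,433].tolist())
m=mask(i,"yellow");ys,xs=np.nonzero(m);print(xs.min(),xs.max(),ys.min(),ys.max())
v=cv2.cvtColor(i,cv2.COLOR_BGR2HSV)[...,2];b=((v>225)&(m>0));ys,xs=np.nonzero(b);c=((xs.min()+xs.max())/2,(ys.min()+ys.max())/2);print(c,xs.min(),xs.max(),ys.min(),ys.max(),onz(W,c,128.4))
E
```

```text
[171, 147, 75, 55, 56, 55, 57, 57, 56, 56, 53, 43, 41, 33, 28, 26, 26, 26, 26, 28, 27, 28, 28, 27, 29, 31, 32, 31, 31, 32, 30, 30, 36, 44, 46, 55, 55, 56, 55, 57, 55, 56, 56, 81, 161, 167]
[58, 57, 57, 56, 57, 57, 54, 61, 103, 87, 28, 27, 28, 28, 28, 29, 30, 28, 28, 28, 29, 29, 28, 29, 30, 27, 35, 49, 77, 107, 111, 110, 110, 111]
[217, 217, 216, 211, 188, 147, 127, 127, 134, 138, 162, 183, 215, 211, 200, 151, 128, 126, 132, 183, 206, 187, 131, 116, 158, 200, 209, 214, 218, 217, 218, 218]
[221, 221, 220, 220, 221, 220, 220, 216, 184, 151, 123, 121, 120, 123, 155, 204, 209, 199, 151, 124, 126, 152, 217, 214, 169, 119, 127, 175, 214, 215, 217, 220, 220, 221, 221, 221]
303 345 282 340
(np.float64(324.0), np.float64(321.5)) 304 344 303 340 [523.67411205  43.38793706 128.4       ]
```

```bash
python3 - <<'E'
from h import *
W=(camera_model("wrist"),np.load("w2.npz")["W"])
print(onz(W,(322.5,253.3),44),onz(W,(432.7,253.6),46))
E
```

```text
[522.94932139  43.23593683  44.        ] [590.78853016  43.64701036  46.        ]
```

```bash
python3 -m crank '[[[0,0.2,0,0,0,0,12],[0,0.6,0,0,0,0,12],[0,0.6,0,0,0,0,12],[0,0.6,0,0,0,0,12],[0,0.49,0,0,0,0,12],[0,0.2,0,0,0,0,12],[0,0,0.2,0,0,0,12],[0,0,0.2,0,0,0,12]]]'
python3 - <<'E'
from h import *
s=sense();i=capture("wrist");W=T("wrist",s);np.savez("w3.npz",W=W[1]);cv2.imwrite("pics/w3full.png",i)
print(s["eef_pos"],s["force"])
c=i[200:420,200:460];cv2.imwrite("pics/w3.png",cv2.resize(c,None,fx=2.5,fy=2.5))
E
```

```text
time_s: 6.7
eef_pos: [589.8, 43.9, 98.8]
ee_rot: [-0.0, 0.707, 0.707, -0.0]
force: [0.5, -0.0, -0.7]
grip_width: 0.192
grip_force: 39.1
[589.83514542  43.88092075  98.80397023] [ 0.47419583 -0.03774081 -0.68564988]
```

View pics/w3.png

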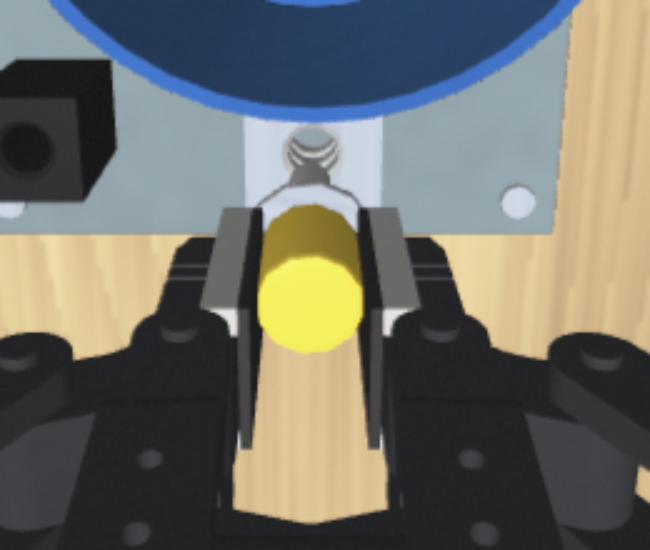

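The tip at crop (311,175) lines up with the hole at (312,147) to within about 0.5 mm. I'll trim and lower it.

```bash
python3 -m crank '[[[0,0.02,0.1,0,0,0,12],[0,0,0.1,0,0,0,12],[0,0,0.1,0,0,0,12],[0,0,0.1,0,0,0,12],[0,0,0.1,0,0,0,12],[0,0,0.1,0,0,0,12],[0,0,0.1,0,0,0,12],[0,0,0,0,0,0,12]]]'
```

```text
time_s: 7.55
eef_pos: [590.6, 43.8, 81.6]
ee_rot: [-0.0, 0.707, 0.707, -0.0]
force: [0.5, 0.3, -0.4]
grip_width: 0.19
grip_force: 39.1
```

```bash
python3 -m crank '[[[0,0,0.15,0,0,0,12],[0,0,0.15,0,0,0,12],[0,0,0.15,0,0,0,12],[0,0,0.15,0,0,0,12],[0,0,0.15,0,0,0,12],[0,0,0.15,0,0,0,12],[0,0,0.1,0,0,0,12],[0,0,0,0,0,0,12]]]'
```

```text
time_s: 8.35
eef_pos: [590.7, 43.8, 56.7]
ee_rot: [-0.0, 0.707, 0.707, -0.0]
force: [1.2, -0.4, -0.2]
grip_width: 0.187
grip_force: 39.1
```

```bash
python3 -m crank '[[[0,0,0.05,0,0,0,12],[0,0,0.05,0,0,0,12],[0,0,0.05,0,0,0,12],[0,0,0.03,0,0,0,12],[0,0,0,0,0,0,12],[0,0,0,0,0,0,12],[0,0,0,0,0,0,12],[0,0,0,0,0,0,12]]]'
```

```text
time_s: 9.15
eef_pos: [590.9, 43.8, 52.7]
ee_rot: [0.0, 0.707, 0.707, 0.0]
force: [-1.4, -0.3, 3.8]
grip_width: 0.192
grip_force: 39.3
```

Contact came at the expected height (TCP 52.7), so I'll open and rise, then check the head.

```bash
python3 -m crank '[[[0,0,0.02,0,0,0,12],[0,0,0,0,0,0,12],[0,0,0,0,0,0,20],[0,0,0,0,0,0,30],[0,0,0,0,0,0,40],[0,0,0,0,0,0,40],[0,0,0,0,0,0,40],[0,0,0,0,0,0,40]]]'
python3 -m crank '[[[0,0,-0.3,0,0,0,40],[0,0,-0.7,0,0,0,40],[0,0,-1,0,0,0,40],[0,0,-1,0,0,0,40],[0,0,-1,0,0,0,40],[0,0,-1,0,0,0,40],[0,0,-0.3,0,0,0,40],[0,0,0,0,0,0,40]]]'
python3 - <<'E'
from h import *
s=sense();i=capture("wrist");W=T("wrist",s);np.savez("w4.npz",W=W[1]);cv2.imwrite("pics/w4full.png",i)
print(s["eef_pos"])
m=mask(i,"yellow");v=cv2.cvtColor(i,cv2.COLOR_BGR2HSV)[...,2];b=((v>225)&(m>0));ys,xs=np.nonzero(b);c=((xs.min()+xs.max())/2,(ys.min()+ys.max())/2)
print(c,xs.min(),xs.max(),ys.min(),ys.max(),onz(W,c,71),(xs.max()-xs.min()+1))
sd=capture("side");cv2.imwrite("pics/s4.png",sd);b=blobs(sd,"yellow",(220,160,380,300));print(b)
t=capture("top")
b2=blobs(t,"yellow",(250,180,420,260));print(b2,tri(ray(T("side"),b[0][1]),ray(W,blobs(i,"yellow")[0][1])))
cv2.imwrite("pics/w4.png",cv2.resize(i[60:300,200:460],None,fx=2.2,fy=2.2))
for n,im in(("side",sd),("top",t),("wrist",i)): print(n,blobs(im,"orange",(220,160,640,480) if n!="wrist" else None))
E
```

```text
time_s: 9.95
eef_pos: [590.8, 43.8, 52.0]
ee_rot: [-0.0, 0.707, 0.707, -0.0]
force: [0.1, -0.0, 0.1]
grip_width: 0.467
grip_force: 0.0
time_s: 10.75
eef_pos: [591.1, 43.8, 185.4]
ee_rot: [0.001, 0.707, 0.707, 0.001]
force: [-0.1, 1.3, -1.2]
grip_width: 0.469
grip_force: 0.0
[591.13090847  43.7680462  185.41930443]
(np.float64(322.5), np.float64(232.0)) 312 333 222 242 [590.85987853  43.73661097  71.        ] 22
[(18, [297.4, 232.9], [295, 231, 5, 6])]
[] (array([590.14870549,  44.08320768,  69.8412204 ]), np.float64(2.9853963980380165))
side [(34, [340.4, 191.8], [337, 189, 7, 8])]
top [(70, [388.2, 222.6], [384, 218, 10, 10]), (10, [342.4, 274.7], [338, 274, 9, 4]), (8, [337.8, 280.4], [337, 277, 4, 7])]
wrist []
```

View pics/w4.png

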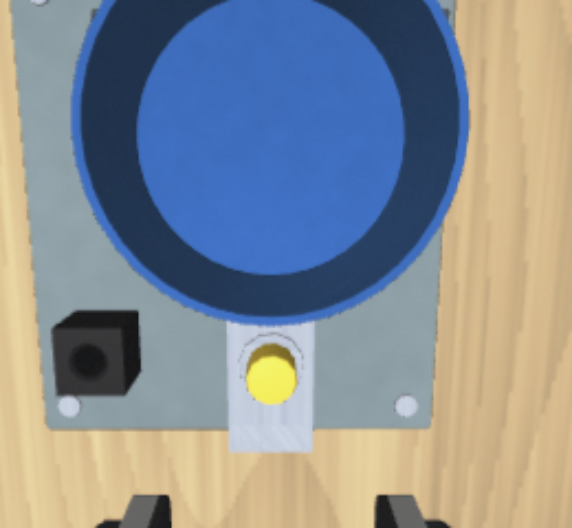

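The pin's flange lies flat on the fork at crop (270,370) and the socket at (95,355) is empty, so the tin is locked. Next I'll re-measure the tin mouth and go over the lids.

```bash
python3 -m crank '[[[-1,-0.05,0,0,0,0,45],[-1,-0.05,0,0,0,0,45],[-1,-0.05,0,0,0,0,45],[-1,-0.05,0,0,0,0,45],[-1,-0.05,0,0,0,0,45],[-1,-0.05,0,0,0,0,45],[-1,-0.05,0,0,0,0,45],[-1,-0.05,0,0,0,0,45]]]'
python3 -m crank '[[[-0.2,0,0,0,0,0,45],[0,0,0,0,0,0,45],[0,0,0,0,0,0,45],[0,0,0,0,0,0,45],[0,0,0,0,0,0,45],[0,0,0,0,0,0,45],[0,0,0,0,0,0,45],[0,0,0,0,0,0,45]]]'
python3 - <<'E'
from h import *
def circ(P):
    A=np.c_[2*P,np.ones(len(P))];w=np.ones(len(P),bool)
    for _ in range(8):
        s=np.linalg.lstsq(A[w],(P[w]**2).sum(1),rcond=None)[0];r=np.sqrt(s[2]+s[0]**2+s[1]**2)
        d=abs(np.hypot(*(P-s[:2]).T)-r);w=d<max(0.8,np.median(d)*1.5)
    return s[:2],r,w.sum(),len(P)
i=cv2.imread("pics/w4full.png");W=(camera_model("wrist"),np.load("w4.npz")["W"])
c=max(cv2.findContours(mask(i,"blue"),0,1)[0],key=cv2.contourArea)
print("tin",circ(np.array([onz(W,p[0],101)[:2] for p in cv2.convexHull(c) if p[0][1]>2])))
s=sense();i=capture("wrist");W=T("wrist",s);np.savez("w5.npz",W=W[1]);cv2.imwrite("pics/w5full.png",i);print(s["eef_pos"])
b=blobs(i,"orange");print(b)
m=mask(i,"orange");v=cv2.cvtColor(i,cv2.COLOR_BGR2HSV)[...,2];print(np.percentile(v[m>0],[10,50,90]))
cv2.imwrite("pics/w5.png",cv2.resize(i[120:340,200:460],None,fx=2.2,fy=2.2))
E
```

```text
time_s: 11.7
eef_pos: [580.1, -157.0, 183.2]
ee_rot: [-0.001, 0.707, 0.707, -0.0]
force: [0.6, -0.8, 0.0]
grip_width: 0.528
grip_force: 0.0
time_s: 12.5
eef_pos: [580.7, -161.1, 184.6]
ee_rot: [0.0, 0.707, 0.707, 0.0]
force: [1.2, -0.9, -0.3]
grip_width: 0.528
grip_force: 0.0
tin (array([590.84808779, 123.19437955]), np.float64(54.72947486028465), np.int64(66), 66)
[ 580.67066824 -161.06567629  184.57441952]
[(947, [327.6, 229.6], [312, 210, 32, 40])]
[143.6 234.  235. ]
```

View pics/w5.png

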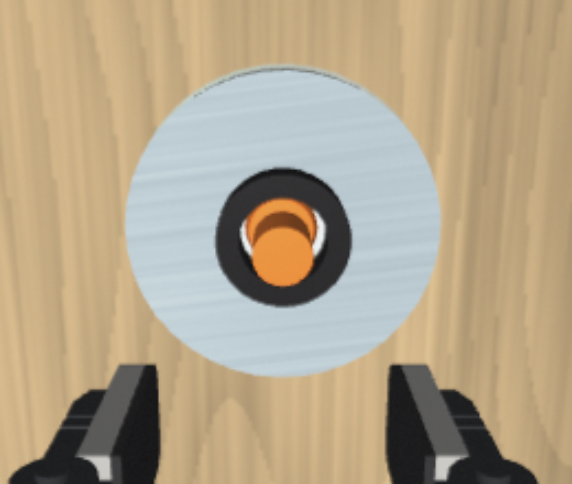

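The picture shows the nested lids, with the orange knob top centred at crop (282,257), or pixel (328.2,236.8), inside the black collar at (284,237).

```bash
python3 - <<'E'
from h import *
W=(camera_model("wrist"),np.load("w5.npz")["W"])
print("knob",onz(W,(328.2,236.8),62),"collar",onz(W,(200+283.5/2.2,120+237/2.2),40))
i=cv2.imread("pics/w5full.png");h=cv2.cvtColor(i,cv2.COLOR_BGR2HSV)
g=cv2.cvtColor(i,cv2.COLOR_BGR2GRAY)
k=(g<60).astype(np.uint8);k[:180]=0;k[275:]=0;k[:,:290]=0;k[:,370:]=0
c=max(cv2.findContours(k,0,1)[0],key=cv2.contourArea);e=cv2.fitEllipse(c);print(e,onz(W,e[0],40))
E
```

```text
knob [ 584.58701731 -167.15266796   62.        ] collar [ 585.41981232 -165.54784633   40.        ]
((328.4961242675781, 227.35556030273438), (59.612117767333984, 61.171119689941406), 178.18382263183594) [ 585.11141198 -165.22694505   40.        ]
```

```bash
python3 -m crank '[[[-0.21,0.16,0.6,0,0,0,45],[0,0,1,0,0,0,45],[0,0,1,0,0,0,45],[0,0,1,0,0,0,45],[0,0,1,0,0,0,45],[0,0,0.6,0,0,0,45],[0,0,0.32,0,0,0,45],[0,0,0,0,0,0,45]]]' 40
python3 -m crank '[[[0,0,0,0,0,0,35],[0,0,0,0,0,0,28],[0,0,0,0,0,0,24],[0,0,0,0,0,0,16],[0,0,0,0,0,0,16],[0,0,0,0,0,0,16],[0,0,0,0,0,0,16],[0,0,0,0,0,0,16]]]' 50
```

```text
time_s: 13.35
eef_pos: [584.4, -166.4, 45.7]
ee_rot: [-0.001, 0.707, 0.707, -0.0]
force: [0.1, 0.6, 0.5]
grip_width: 0.527
grip_force: 0.0
time_s: 14.15
eef_pos: [585.1, -166.6, 47.5]
ee_rot: [0.001, 0.707, 0.707, 0.0]
force: [-1.3, 1.1, 6.3]
grip_width: 0.234
grip_force: 48.8
```

```bash
python3 -m crank '[[[0,0,-0.05,0,0,0,16],[0,0,-0.1,0,0,0,16],[0,0,-0.2,0,0,0,16],[0,0,-0.4,0,0,0,16],[0,0,-0.6,0,0,0,16],[0,0,-0.6,0,0,0,16],[0,0,-0.4,0,0,0,16],[0,0,-0.2,0,0,0,16]]]'
python3 -m crank '[[[0,0,-0.4,0,0,0,16],[0,0,-0.6,0,0,0,16],[0,0,-0.6,0,0,0,16],[0,0,-0.6,0,0,0,16],[0,0,-0.5,0,0,0,16],[0,0,-0.3,0,0,0,16],[0,0,-0.1,0,0,0,16],[0,0,0,0,0,0,16]]]'
python3 - <<'E'
from h import *
s=sense();i=capture("wrist");W=T("wrist",s);np.savez("w6.npz",W=W[1]);cv2.imwrite("pics/w6full.png",i);print(s["eef_pos"],s["force"],s["wrist_torque"])
cv2.imwrite("pics/w6.png",i[100:480])
E
```

```text
time_s: 14.95
eef_pos: [585.1, -166.7, 112.0]
ee_rot: [0.001, 0.707, 0.707, 0.0]
force: [-0.3, 0.8, -4.1]
grip_width: 0.229
grip_force: 49.1
time_s: 15.75
eef_pos: [584.6, -166.4, 187.6]
ee_rot: [-0.0, 0.707, 0.707, -0.0]
force: [0.3, -0.3, -4.1]
grip_width: 0.23
grip_force: 49.1
[ 584.58023495 -166.40646462  187.63886475] [ 0.28509797 -0.26270711 -4.06546998] [-0.03999571  0.03469653  0.0014565 ]
```

View pics/w6.png

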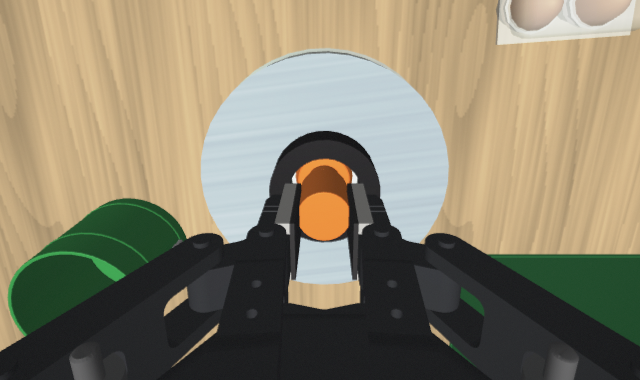

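Both lids are held (4.1 N) and level. The knob top is at about (324,316) in full pixels, and the cover's outline runs from x = 201 to 448. I'll work out their centre in the gripper.

```bash
python3 - <<'E'
from h import *
W=(camera_model("wrist"),np.load("w6.npz")["W"]);i=cv2.imread("pics/w6full.png")
m=mask(i,"orange");v=cv2.cvtColor(i,cv2.COLOR_BGR2HSV)[...,2];b=((v>215)&(m>0)).astype(np.uint8)
n,l,st,ce=cv2.connectedComponentsWithStats(b)
for j in range(1,n):
    if st[j,4]>100: print(st[j],ce[j])
print("knob",[onz(W,(324.3,y),202.5) for y in(315,317)])
# cover's outline: light-blue-grey against wood: low saturation
h=cv2.cvtColor(i,cv2.COLOR_BGR2HSV);k=((h[...,1]<50)&(h[...,2]>130)).astype(np.uint8)
n,l,st,ce=cv2.connectedComponentsWithStats(k);j=l[200,324];print(st[j])
ys,xs=np.nonzero(l==j)
hull=cv2.convexHull(np.c_[xs,ys].astype(np.int32))[:,0]
hull=hull[(hull[:,1]<330)]
def circ(P):
    A=np.c_[2*P,np.ones(len(P))];w=np.ones(len(P),bool)
    for _ in range(10):
        s=np.linalg.lstsq(A[w],(P[w]**2).sum(1),rcond=None)[0];r=np.sqrt(s[2]+s[0]**2+s[1]**2)
        d=abs(np.hypot(*(P-s[:2]).T)-r);w=d<max(0.6,np.median(d)*1.5)
    return s[:2],r,w.sum(),len(P)
lo=hull[hull[:,1]>175]
for z in(140,162): print(z,circ(np.array([onz(W,p,z)[:2] for p in hull])),circ(np.array([onz(W,p,z)[:2] for p in lo])))
E
```

```text
[298 259  52  25 482] [323.45850622 268.72821577]
[ 300  292   48   48 1923] [323.4924597  315.87519501]
knob [array([ 585.14370752, -165.9083385 ,  202.5       ]), array([ 585.14372726, -166.80224372,  202.5       ])]
[  201   148   248   196 28052]
140 (array([ 585.19294798, -176.72639148]), np.float64(71.55704652243219), np.int64(30), 47) (array([ 585.19294798, -176.72639148]), np.float64(71.55704652243219), np.int64(30), 30)
162 (array([ 585.16616722, -167.41323965]), np.float64(63.32108903851466), np.int64(31), 47) (array([ 585.15694322, -167.49483717]), np.float64(63.321152028711595), np.int64(30), 30)
```

```bash
python3 -m crank '[[[0.2,0.04,0,0,0,0,16],[0.4,0.04,0,0,0,0,16],[0.6,0.04,0,0,0,0,16],[0.7,0.04,0,0,0,0,16],[0.7,0.04,0,0,0,0,16],[0.7,0.04,0,0,0,0,16],[0.7,0,0,0,0,0,16],[0.7,0,0,0,0,0,16]]]'
python3 -m crank '[[[0.7,0,0,0,0,0,16],[0.7,0,0,0,0,0,16],[0.7,0,0,0,0,0,16],[0.7,0,0,0,0,0,16],[0.7,0,0,0,0,0,16],[0.7,0,0,0,0,0,16],[0.7,0,0,0,0,0,16],[0.7,0,0,0,0,0,16]]]'
python3 -m crank '[[[0.6,0,0,0,0,0,16],[0.4,0,0,0,0,0,16],[0.2,0,0,0,0,0,16],[0.08,0,0,0,0,0,16],[0,0,0,0,0,0,16],[0,0,0,0,0,0,16],[0,0,0,0,0,0,16],[0,0,0,0,0,0,16]]]'
```

```text
time_s: 16.6
eef_pos: [590.7, -47.2, 187.8]
ee_rot: [0.0, 0.707, 0.707, 0.0]
force: [1.0, -0.1, -4.6]
grip_width: 0.228
grip_force: 49.1
time_s: 17.4
eef_pos: [590.9, 92.5, 187.8]
ee_rot: [-0.0, 0.707, 0.707, -0.0]
force: [0.2, -0.7, -4.2]
grip_width: 0.231
grip_force: 49.1
time_s: 18.2
eef_pos: [590.9, 122.7, 187.8]
ee_rot: [0.0, 0.708, 0.707, -0.0]
force: [0.3, 0.9, -3.1]
grip_width: 0.228
grip_force: 49.1
```

```bash
python3 -m crank '[[[0.01,-0.01,0.15,0,0,0,16],[0,0,0.25,0,0,0,16],[0,0,0.3,0,0,0,16],[0,0,0.3,0,0,0,16],[0,0,0.25,0,0,0,16],[0,0,0.15,0,0,0,16],[0,0,0.1,0,0,0,16],[0,0,0.05,0,0,0,16]]]'
python3 -m crank '[[[0,0,0.05,0,0,0,16],[0,0,0.06,0,0,0,16],[0,0,0.06,0,0,0,16],[0,0,0.06,0,0,0,16],[0,0,0.06,0,0,0,16],[0,0,0.06,0,0,0,16],[0,0,0.05,0,0,0,16],[0,0,0,0,0,0,16]]]'
```

```text
time_s: 19.0
eef_pos: [590.7, 123.3, 148.9]
ee_rot: [-0.0, 0.707, 0.707, -0.0]
force: [0.5, -0.1, -2.6]
grip_width: 0.23
grip_force: 49.1
time_s: 19.8
eef_pos: [590.6, 123.3, 138.8]
ee_rot: [-0.0, 0.707, 0.707, -0.0]
force: [0.7, 0.4, -3.1]
grip_width: 0.227
grip_force: 49.1
```

```bash
python3 -m crank '[[[0,0,0.03,0,0,0,16],[0,0,0.03,0,0,0,16],[0,0,0.03,0,0,0,16],[0,0,0.03,0,0,0,16],[0,0,0.03,0,0,0,16],[0,0,0.02,0,0,0,16],[0,0,0,0,0,0,16],[0,0,0,0,0,0,16]]]'
```

```text
time_s: 20.6
eef_pos: [590.7, 123.3, 134.8]
ee_rot: [0.0, 0.707, 0.707, 0.0]
force: [-1.1, 0.4, -4.0]
grip_width: 0.23
grip_force: 49.1
```

```bash
python3 -m crank '[[[0,0,0.03,0,0,0,16],[0,0,0.03,0,0,0,16],[0,0,0.02,0,0,0,16],[0,0,0.02,0,0,0,16],[0,0,0,0,0,0,16],[0,0,0,0,0,0,16],[0,0,0,0,0,0,16],[0,0,0,0,0,0,16]]]'
```

```text
time_s: 21.4
eef_pos: [590.9, 123.3, 134.5]
ee_rot: [0.001, 0.707, 0.707, 0.001]
force: [-6.4, -0.9, 13.6]
grip_width: 0.228
grip_force: 50.7
```

Contact came at the expected seating height. I'll relieve the push and release.

```bash
python3 -m crank '[[[0,0,-0.03,0,0,0,16],[0,0,-0.03,0,0,0,16],[0,0,0,0,0,0,22],[0,0,0,0,0,0,26],[0,0,0,0,0,0,30],[0,0,0,0,0,0,36],[0,0,0,0,0,0,40],[0,0,0,0,0,0,40]]]'
python3 -m crank '[[[0,0,-0.3,0,0,0,60],[0,0,-0.6,0,0,0,75],[0,0,-0.8,0,0,0,80],[0,0,-0.8,0,0,0,80],[0,0,-0.8,0,0,0,80],[0,0,-0.5,0,0,0,80],[0,0,-0.2,0,0,0,80],[0,0,0,0,0,0,80]]]'
python3 - <<'E'
from h import *
s=sense();i=capture("wrist");W=T("wrist",s);np.savez("w7.npz",W=W[1]);cv2.imwrite("pics/w7full.png",i);print(s["eef_pos"],s["force"])
sd=capture("side");cv2.imwrite("pics/s7.png",sd)
a=cv2.resize(i[100:400,120:520],(520,390));b=cv2.resize(sd[180:310,220:310],(270,390))
cv2.imwrite("pics/w7.png",np.hstack([a,b]))
E
```

```text
time_s: 22.2
eef_pos: [590.7, 123.3, 133.8]
ee_rot: [0.0, 0.707, 0.707, 0.0]
force: [-0.4, -0.1, 0.7]
grip_width: 0.465
grip_force: 0.0
time_s: 23.0
eef_pos: [590.7, 123.3, 234.1]
ee_rot: [0.0, 0.707, 0.707, 0.0]
force: [0.9, 0.1, -1.3]
grip_width: 0.937
grip_force: 0.0
[590.7354979  123.31430397 234.0504879 ] [ 0.91324406  0.08444799 -1.31016663]
```

View pics/w7.png

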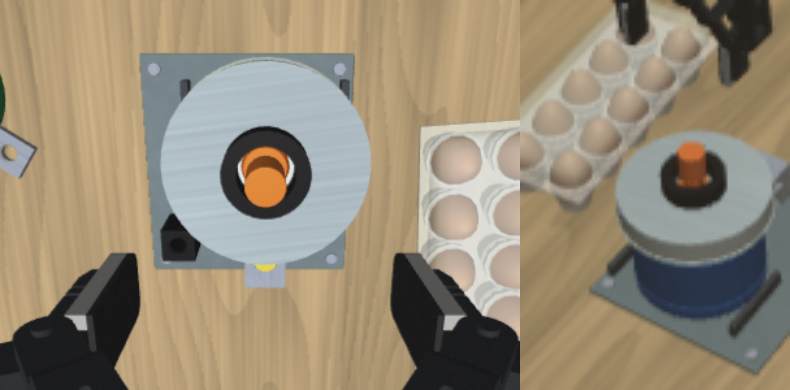

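Left, the lids sit centred on the tin, with the knob top at (265,187), the collar at (266,173) and the pin head still below the cover. Right, the cover is level on the tin. I'll check the heights by circle size and measure the collar.

```bash
python3 - <<'E'
from h import *
W=(camera_model("wrist"),np.load("w7.npz")["W"]);i=cv2.imread("pics/w7full.png")
h=cv2.cvtColor(i,cv2.COLOR_BGR2HSV);g=h[...,2]
def circ(P):
    A=np.c_[2*P,np.ones(len(P))];w=np.ones(len(P),bool)
    for _ in range(10):
        s=np.linalg.lstsq(A[w],(P[w]**2).sum(1),rcond=None)[0];r=np.sqrt(s[2]+s[0]**2+s[1]**2)
        d=abs(np.hypot(*(P-s[:2]).T)-r);w=d<max(0.6,np.median(d)*1.5)
    return s[:2].round(2),round(r,2),w.sum(),len(P)
k=((h[...,2]<70)).astype(np.uint8);k[:190]=0;k[270:]=0;k[:,:285]=0;k[:,362:]=0
c=max(cv2.findContours(k,0,1)[0],key=cv2.contourArea)
lo=[p[0] for p in cv2.convexHull(c)]
for z in(122,125,128): print("collar",z,circ(np.array([onz(W,p,z)[:2] for p in lo])))
m=((mask(i,"orange")>0)&(g>215)).astype(np.uint8);n,l,st,ce=cv2.connectedComponentsWithStats(m)
for j in range(1,n):
    if st[j,4]>80: print(st[j],ce[j],onz(W,ce[j],149))
k=((h[...,1]<60)&(h[...,2]>165)).astype(np.uint8);n,l,st,ce=cv2.connectedComponentsWithStats(k);j=l[180,322];print(st[j])
ys,xs=np.nonzero(l==j);hu=cv2.convexHull(np.c_[xs,ys].astype(np.int32))[:,0]
for z in(105,109,113): print("cover",z,circ(np.array([onz(W,p,z)[:2] for p in hu if p[1]>190])))
E
```

```text
collar 122 (array([591.5 , 122.75]), np.float64(26.62), np.int64(25), 36)
collar 125 (array([591.49, 123.58]), np.float64(26.3), np.int64(25), 36)
collar 128 (array([591.48, 124.41]), np.float64(25.99), np.int64(25), 36)
[307 214  33  20 210] [322.92380952 220.03333333] [590.67009451 139.4440843  149.        ]
[308 229  32  30 736] [323.64266304 243.43342391] [591.13625086 123.31342147 149.        ]
[  243   144   163   178 16654]
cover 105 (array([591.63, 121.34]), np.float64(64.13), np.int64(27), 30)
cover 109 (array([591.62, 122.39]), np.float64(63.18), np.int64(27), 30)
cover 113 (array([591.61, 123.45]), np.float64(62.24), np.int64(27), 30)
```

The cover's top radius at z = 109 (63.2 mm) matches what I measured in hand, so both lids are fully down. Now down onto the collar.

```bash
python3 -m crank '[[[0,0.02,0.5,0,0,0,80],[0,0,0.9,0,0,0,80],[0,0,0.9,0,0,0,80],[0,0,0.9,0,0,0,80],[0,0,0.8,0,0,0,80],[0,0,0.5,0,0,0,80],[0,0,0.25,0,0,0,80],[0,0,0.1,0,0,0,80]]]' 40
python3 -m crank '[[[0,0,0,0,0,0,70],[0,0,0,0,0,0,64],[0,0,0,0,0,0,60],[0,0,0,0,0,0,57],[0,0,0,0,0,0,54],[0,0,0,0,0,0,51],[0,0,0,0,0,0,48],[0,0,0,0,0,0,46]]]' 40
```

```text
time_s: 23.9
eef_pos: [591.0, 123.3, 111.9]
ee_rot: [-0.0, 0.707, 0.707, -0.0]
force: [-1.1, 0.3, -0.1]
grip_width: 0.935
grip_force: 0.0
time_s: 24.7
eef_pos: [591.2, 123.3, 113.2]
ee_rot: [0.0, 0.707, 0.707, 0.0]
force: [-2.3, 0.2, 5.6]
grip_width: 0.594
grip_force: 41.0
```

```bash
python3 -m crank '[[[0,0,-0.03,0,0,0,46],[0,0,-0.03,0,0,0,46],[0,0,-0.06,0,0,0,46],[0,0,-0.08,0,0,0,46],[0,0,-0.1,0,0,0,46],[0,0,-0.15,0,0,0,46],[0,0,-0.15,0,0,0,46],[0,0,-0.1,0,0,0,46]]]' 50
python3 - <<'E'
from h import *
sd=capture("side");cv2.imwrite("pics/s8.png",sd);print(sense()["force"],sense()["wrist_torque"])
E
```

```text
time_s: 25.5
eef_pos: [591.3, 123.3, 130.6]
ee_rot: [0.0, 0.707, 0.707, 0.0]
force: [0.4, -0.8, -2.4]
grip_width: 0.588
grip_force: 52.1
[-0.07515061 -0.06219278 -2.04130158] [-0.02135271 -0.0216534  -0.02429954]
```

The force is about 2.2 N, the weight of the cover alone, so I'll raise it the rest of the way.

```bash
python3 -m crank '[[[0,0,-0.2,0,0,0,46],[0,0,-0.4,0,0,0,46],[0,0,-0.5,0,0,0,46],[0,0,-0.6,0,0,0,46],[0,0,-0.6,0,0,0,46],[0,0,-0.4,0,0,0,46],[0,0,-0.3,0,0,0,46],[0,0,-0.1,0,0,0,46]]]'
python3 -m crank '[[[0,0,0,0,0,0,46],[0,0,0,0,0,0,46],[0,0,0,0,0,0,46],[0,0,0,0,0,0,46],[0,0,0,0,0,0,46],[0,0,0,0,0,0,46],[0,0,0,0,0,0,46],[0,0,0,0,0,0,46]]]'
python3 - <<'E'
from h import *
s=sense();sd=capture("side");cv2.imwrite("pics/s9.png",cv2.resize(sd[120:310,200:380],None,fx=3.1,fy=3.1,interpolation=2));print(s["force"],s["dq"].round(4),s["grip_force"])
E
```

```text
time_s: 26.35
eef_pos: [591.3, 123.3, 208.5]
ee_rot: [0.0, 0.707, 0.707, 0.0]
force: [0.3, -0.2, -1.9]
grip_width: 0.589
grip_force: 52.3
time_s: 27.15
eef_pos: [591.1, 123.3, 207.5]
ee_rot: [0.0, 0.707, 0.707, 0.0]
force: [0.8, -0.6, -2.1]
grip_width: 0.588
grip_force: 52.3
[ 0.76901171 -0.6105115  -2.08964702] [ 0.      0.0003 -0.0004 -0.0011 -0.0002 -0.0014] 52.294638524763286
```

View pics/s9.png

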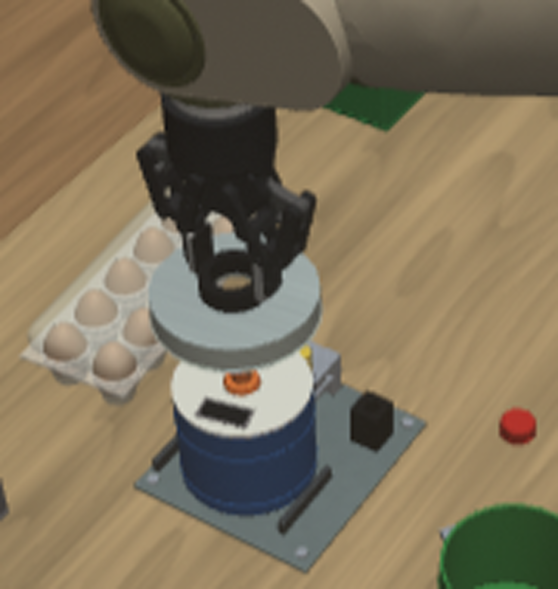

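The white inner lid sits seated on the tin, with its slot at (225,412) and its boss at (242,380). The cover is held level above it, its rim about 30 mm over the knob, and the yellow pin head shows at (306,352).

```bash
python3 -c "
from rig import *
print(finish_job())"
```

```text
the job is handed in; nothing more can be done
None
```

The job is handed in at about 27 s: the tin is locked by the seated pin, the inner lid is down in its mouth, and the cover is held still and level about 30 mm clear above the orange knob.

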